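# Seat the tube carousel on the mixer's drive studs

## Task

Take the purple tube carousel off its loading stand by the white handle and fit it on the tube mixer: centre bore over the spindle, then turn it, pressing only lightly, until its four holes line up with the four studs and it slides down fully home, flat on the drive head. Never force it down on the studs, keep it upright all the way, let go of it at the end and leave everything else on the bench alone.

Things in the scene. Friction and masses are not known exactly. Their poses are not given: they have to be found in the camera images.
- carousel: Tube carousel, loose, starts on the stand: purple disc 132 mm wide, 8 mm thick, about 0.3 kg. Origin: centre of the disc's underside; z up, handle along x. Central bore 14 mm wide; four through holes 11 mm wide, 32 mm from the axis, at 45, 135, 225, 315 degrees from x. Eight tubes 56 mm from the axis, caps to 13 mm above and tubes to 26 mm below the underside.
- handle (a point): Middle of the carousel's white handle bar, 42 mm above the carousel's origin, over the bore. The bar is 60 mm long (along the carousel's x), 14 mm wide (y), 20 mm tall; below it are two legs 12 mm long, centred 24 mm either side of the axis, reaching down to the disc.
- stand: Loading stand, fixed: white post 72 mm wide, its flat top 48 mm above the bench, on a grey foot 110 mm wide. Origin: centre of its underside.
- mixer: Tube mixer, fixed: white housing 150 (x) x 170 (y) mm, 50 mm tall, with a dark round drive head 82 mm wide standing on it. Origin: centre of its underside, z up, on the upright drive axis. The head is sprung: gives from about 5 N of downward push, 1 mm more for each 2.5 N, hard stop after 6 mm (20 N). Turning the head itself takes about 0.35 N m.
- seat (a point): Centre of the drive head's flat top, 100 mm above the bench, z up: where the carousel's origin belongs. A spindle 12 mm thick, 28 mm tall (last 8 mm tapered to 4 mm) rises here.
- stud_tops (a point): On the drive axis, 12 mm above the seat, level with the tips of four brass studs: 8 mm thick, 12 mm tall, last 3 mm tapered to 5 mm, 32 mm from the axis, 90 degrees apart. Their angle about the axis differs each time and is NOT given by any listed axes: see or feel for it. A carousel sliding lightly on the tips does not turn the head; with its holes on the studs it does.
- tube_rack: Bystander, loose: pink open tube rack with three capped tubes, 80 x 80 x 100 mm. Origin: centre of its underside. Leave it alone.
- jar: Bystander, loose: glass jar with brass-coloured lid, 68 mm across, 110 mm tall. Origin: centre of its underside. Leave it alone.
- wash_left: Bystander, loose: white wash bottle with blue cap and spout, 66 mm across, 175 mm tall. Origin: centre of its underside. Leave it alone.
- wash_right: Bystander, loose: white wash bottle with blue cap and spout, 66 mm across, 175 mm tall. Origin: centre of its underside. Leave it alone.
- marker: Bystander, loose: marker pen lying on the bench, white with a black cap, 130 mm long, 13 mm thick. Origin: centre of its underside. Leave it alone.
- lidded_box: Bystander, loose: sample box with a red lid, 126 x 156 x 55 mm. Origin: centre of its underside. Leave it alone.
- tip_box: Bystander, loose: blue box of pipette tips, 120 x 85 x 56 mm. Origin: centre of its underside. Leave it alone.

How it is judged (in metres and radians):
On the way:
1. the carousel is lifted off its stand, upright (height (world z) of carousel above 0.075 m and contact force between carousel and stand below 0.1 N and angle between carousel's own z axis and vertical below 0.5 rad), for 0.2 s.
At the end, for the whole second after the job is handed in: The carousel sits fully home on the mixer's drive head, all four studs in its holes: its origin less than 3 mm above (and not more than 4 mm below) the seat and within 3 mm of it sideways, level within 0.05 rad, at rest, let go (z of carousel in the frame of seat between -0.004 and 0.003 m and horizontal distance between carousel and seat below 0.003 m and angle between carousel's own z axis and vertical below 0.05 rad and linear speed of carousel below 0.01 m/s and contact force between the fingers and carousel below 0.1 N); the robot touches nothing.
It fails at once if the carousel is forced: more than 35 N between it and the mixer (contact force between carousel and mixer above 35 N).
It fails at once if the carousel is tipped more than 0.5 rad (about 30 degrees) (angle between carousel's own z axis and vertical above 0.5 rad).
It fails at once if a bystander is moved by more than 20 mm (distance of any of tube_rack, jar, wash_left, wash_right, marker, lidded_box, tip_box from where it was at the start of the episode above 0.02 m).
It also fails if it takes over 69 s, if anything falls off the work surface, if the arm or the gripper's body presses on something with over 40 N, if the wrist force passes 120 N, or if a joint passes its speed limit or range.

## Robot

A 6-joint arm with a two-finger parallel gripper is mounted at the origin on the work surface. World frame = base frame: x ahead of the robot, y to its left, z up, the work surface at z = 0. Lengths are in mm, angles in rad, forces in N, time in s.
With the tool pointing down it reaches from about 300 to 875 mm from the base axis. Payload 6.4 kg.
Tool frame: the origin (TCP) lies at the very end of the fingers, on their centre line; the grasp point (between the pads) lies 19 mm behind it (grasp_offset is the distance from the TCP to the grasp point, in mm); x points along the fingers, y is the direction in which the jaws open and shut, and the axes are right-handed (so a half turn about x gives the same grasp; the last joint's range is limited). The gripper opens to 88 mm and grips with 3 to 60 N. Pads are 18 mm wide; open, the fingers measure 123 mm over their backs; the gripper's body (75 mm by 187 mm) begins 45 mm behind the grasp point.
Start: joints at [-1.313, 0.181, 1.607, -0, 1.354, -0.206], TCP at [257.244, -514.263, 238.714] pointing down, gripper open.
Joint ranges: [-2.99, 2.99], [-0.89, 2.07], [0.3, 2.58], [-1.14, 4.28], [0, 2.63], [-3.12, 3.12]. Speed limits (rad/s): [2.57, 2.57, 3.01, 3.14, 3.14, 3.14].

## Interface

Orientations are given as a unit quaternion [x, y, z, w].
In Python, from workcell import * gives the robot as it stands. The module is installed in compiled form; this text tells all that it offers.
- The arm moves only by the tool drive_tool, never from a script. Its argument "series" is one flat list of numbers, 7 for each row, row after row: the closure, from 0 (fully open) to 1 (shut), then the shift along the tool's x, y, z in m, then the turn, a rotation vector about the tool's x, y, z in rad. In form: [claw, tx, ty, tz, rx, ry, rz, claw, tx, ty, tz, rx, ry, rz, ...]. A call has 1 to 12 rows; each row shifts and turns the commanded pose from where the row before left it, along the tool's axes as they then stand; what a row does not reach is not made up. A row lasts 1/12 s, in which the tool goes at most 41.7 mm and 7.16 degrees, less where a joint would pass 70% of its speed; a pose out of reach is approached as far as the arm can. A call with a gripper value outside its range is refused whole. The fingers move at their own pace and stop on an object; "grip_force" is the grip in N (left out, the last holds). Time passes only in rows, so rows that do not move let the fingers close. It gives the time, the measured TCP pose, the force and the opening at its end, in the units of the state.
- get_state(): the state, without advancing time (a new reading comes with each control period).
- get_image(name): name is "side" or "top" or "wrist"; returns a dict with "frame" (384x512x3 uint8, red, green, blue), "z_map" (384x512 float32, mm along the optical axis (not along the pixel's ray), 0 where there is no reading), "camera_matrix" (3x3 intrinsics, pixels), "k1" (the pictures are not rectified: a ray, as slopes to the right and down, at radius r is drawn at 1 + k1 r^2 times it, then the intrinsics apply), "world_from_camera" (4x4, takes a point from camera to world coordinates). Camera axes: x right, y up, looking along -z (the intrinsics and any distortion apply to the point x, -y, -z); pixel columns grow to the right and rows downward; lengths in mm; the calibration is good to about 2 mm. A picture is of the moment at which its call begins.
- finish_job(): hands the job in, once; it reports no verdict.
The state is a dict: "time": time; "joints": joint angles; "joint_velocities": joint speeds; "effort": joint torques, N m; "tcp_pos": TCP position; "tool_rot": TCP orientation; "ft_force": force on the tool from outside, world axes, zero at the start; "ft_torque": the same for the moment, N m; "grip_width": finger opening in mm.
Only numpy, scipy, OpenCV 4.12 (cv2) and the standard library are available. Lean on these libraries where they do the work, as an engineer would, in place of code of your own. Each camera call takes 0.05 s, during which the arm holds its last target. There are 200 camera calls.

## Working session

There is one attempt and no reset: what is moved stays moved. The work goes in short steps, Python scripts to look and compute and a tool call to move; the robot and the scene stay as the last step left them, time stands still between calls to the robot, and variables do not carry over. Pictures are saved under pics/ and viewed, about 8 in all and at most 12, crops included, and the job is handed in when it is done.

Besides the shell and the picture viewer there is one more tool, called after ">>>" by a JSON object that holds its "name" and its "arguments". drive_tool: Moves the arm, as the interface text tells. Its arguments: {"type":"object","properties":{"series":{"type":"array","items":{"type":"number"}},"grip_force":{"type":"number"}},"required":["series"]}

```bash
mkdir -p pics; cat > h.py <<'E'
from workcell import *
import numpy as np, cv2
from scipy.spatial.transform import Rotation as R
def save(n,im,crop=None,s=1):
    f=im["frame"]
    if crop: f=f[crop[1]:crop[3],crop[0]:crop[2]]
    f=cv2.resize(f,None,fx=s,fy=s,interpolation=cv2.INTER_CUBIC)
    cv2.imwrite("pics/"+n+".png",f[:,:,::-1])
def rays(im,uv):
    K=im["camera_matrix"];uv=np.atleast_2d(np.float64(uv))
    d=cv2.undistortPoints(uv.reshape(-1,1,2),K,np.array([im["k1"],0,0,0,0.])).reshape(-1,2)
    return np.c_[d[:,0],-d[:,1],-np.ones(len(d))]
def onplane(im,uv,z):
    T=im["world_from_camera"];d=rays(im,uv)@T[:3,:3].T;o=T[:3,3]
    return o+d*((z-o[2])/d[:,2])[:,None]
def cloud(im):
    z=im["z_map"];v,u=np.mgrid[:z.shape[0],:z.shape[1]]
    p=rays(im,np.c_[u.ravel(),v.ravel()])*z.ravel()[:,None]
    T=im["world_from_camera"];return (p@T[:3,:3].T+T[:3,3]).reshape(*z.shape,3)
E
python3 - <<'E'
from h import *
import pickle
s=get_state();print(s["time"],s["tcp_pos"],R.from_quat(s["tool_rot"]).as_matrix().round(3),s["ft_force"],s["grip_width"])
for n in("top","side"):
    im=get_image(n);pickle.dump(im,open(n+".pkl","wb"));save(n+"0",im,s=1.5);print(n,im["world_from_camera"].round(2),im["camera_matrix"],im["k1"])
E
```

```text
0.0 [ 257.10408443 -513.70614189  237.8198171 ] [[-0.     0.447 -0.894]
 [ 0.002 -0.894 -0.447]
 [-1.    -0.002 -0.   ]] [-0.53203278 -0.45866892 -0.12479902] 88.20104260497988
top [[ 1.10000e-01  9.70000e-01 -2.10000e-01  3.68030e+02]
 [-9.90000e-01  1.10000e-01 -2.00000e-02 -1.01200e+01]
 [ 0.00000e+00  2.10000e-01  9.80000e-01  1.34767e+03]
 [ 0.00000e+00  0.00000e+00  0.00000e+00  1.00000e+00]] [[396.92592949   0.         250.21085229]
 [  0.         396.92592949 197.99824444]
 [  0.           0.           1.        ]] -0.07364136035510875
side [[ 8.60000e-01  3.20000e-01 -3.90000e-01 -5.07400e+01]
 [-5.00000e-01  5.20000e-01 -6.90000e-01 -1.25259e+03]
 [-2.00000e-02  7.90000e-01  6.10000e-01  1.17327e+03]
 [ 0.00000e+00  0.00000e+00  0.00000e+00  1.00000e+00]] [[461.44656385   0.         255.53507543]
 [  0.         461.44656385 188.43976612]
 [  0.           0.           1.        ]] -0.12226645118777404
```

View pics/top0.png

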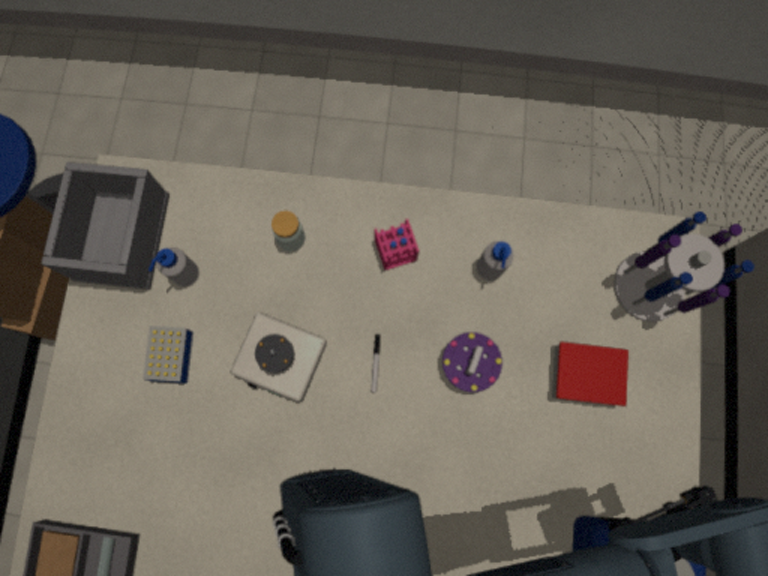

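View pics/side0.png

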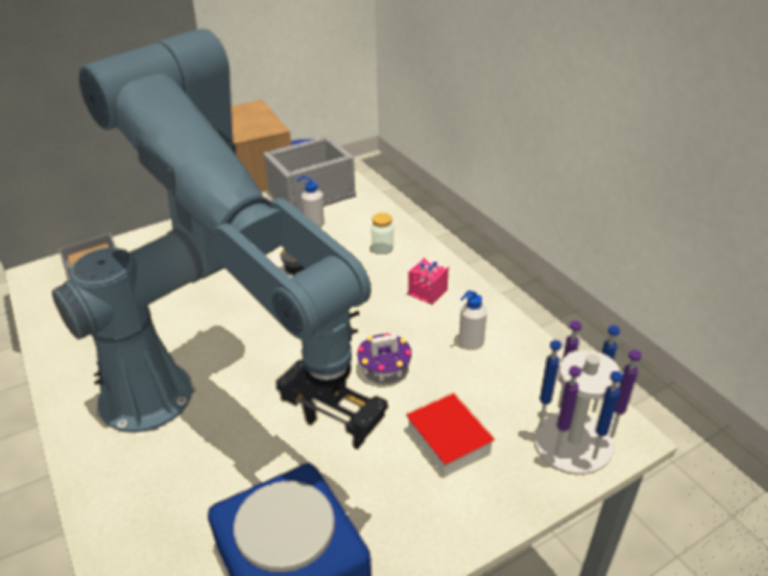

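The top view shows the carousel at (472,362), its handle near (474,360), and the mixer head at (275,353) with brass studs visible. All pixels are at 1.5x scale. In the side view the gripper is clear of the carousel.

```bash
cat > m.py <<'E'
from h import *
import pickle,sys
im=pickle.load(open("top.pkl","rb"));f=im["frame"];hsv=cv2.cvtColor(f,cv2.COLOR_RGB2HSV);C=cloud(im)
def reg(x0,y0,x1,y1):
    m=np.zeros(f.shape[:2],bool);m[y0:y1,x0:x1]=1;return m
r=reg(285,212,345,270)
pts=C[r];ok=(pts[:,2]>45)&(pts[:,2]<110)
# disc: all non-bench coloured points of depth ~56
d=r&(abs(C[...,2]-58)<8)&(hsv[...,1]>60)
cn=max(cv2.findContours(d.astype(np.uint8),0,2)[0],key=cv2.contourArea)
w=onplane(im,cv2.convexHull(cn).reshape(-1,2),56)[:,:2]
c,rad=cv2.minEnclosingCircle(w.astype(np.float32));print("disc",c,rad,"z",np.median(C[d][:,2]))
h=r&(C[...,2]>88);p=onplane(im,np.argwhere(h)[:,::-1],100)[:,:2]
print("handle",h.sum(),np.median(C[h][:,2]),cv2.minAreaRect(p.astype(np.float32)))
e=np.linalg.eigh(np.cov(p.T));v=e[1][:,1];print("mean",p.mean(0),"dir deg",np.degrees(np.arctan2(v[1],v[0])),12**.5*e[0]**.5)
# mixer
r=reg(145,200,225,275)
hd=r&(C[...,2]>85)&(hsv[...,2]<110)
cn=max(cv2.findContours(hd.astype(np.uint8),0,2)[0],key=cv2.contourArea)
w=onplane(im,cv2.convexHull(cn).reshape(-1,2),100)[:,:2]
mc,rad=cv2.minEnclosingCircle(w.astype(np.float32));print("head",mc,rad,np.median(C[hd][:,2]))
el=cv2.fitEllipse(w.astype(np.float32));print(el)
b=(r&(hsv[...,1]>110)&(hsv[...,2]>70)).astype(np.uint8)
n,l,s,ce=cv2.connectedComponentsWithStats(b)
for i in range(1,n):
    q=onplane(im,ce[i],110)[0,:2];k=q-np.array(el[0]);print(s[i,4],ce[i],q,np.hypot(*k),np.degrees(np.arctan2(k[1],k[0])))
E
python3 m.py
```

```text
disc (530.3720703125, -206.3748779296875) 64.6507339477539 z 55.982508263328555
handle 100 99.47435131545387 ((525.5952758789062, -193.91806030273438), (169.08013916015625, 161.123046875), 3.6683294773101807)
mean [ 527.96614151 -201.96876971] dir deg 130.26304724795003 [78.39537014 91.32717939]
head (494.5119934082031, 215.94532775878906) 41.511695861816406 100.27047074961706
((495.2064514160156, 215.8973846435547), (79.25334930419922, 83.30998229980469), 170.89784240722656)
4 [187.5 226.5] [522.84336019 202.55901116] 30.687309001923346 -25.763304021999026
6 [173.5 229. ] [509.96192793 245.34428886] 32.93697398546746 63.38512178462585
4 [190.5 240.5] [480.21550748 186.91190365] 32.632598866590854 -117.3474644038747
7 [175.71428571 243.        ] [467.16441415 231.8441898 ] 32.25920719303274 150.37419319371762
```

```bash
cat > hd.py <<'E'
from m import *
print('----')
r=reg(300,222,332,258);h=(r&(C[...,2]>80)&(hsv[...,1]<80)).astype(np.uint8)
n,l,s,ce=cv2.connectedComponentsWithStats(h);i=1+np.argmax(s[1:,4]);q=np.argwhere(l==i)[:,::-1]
p=onplane(im,q,100)[:,:2];print(s[i],ce[i],"rect",cv2.minAreaRect(p.astype(np.float32)))
e=np.linalg.eigh(np.cov(p.T));v=e[1][:,1];print("mean",p.mean(0),"deg",np.degrees(np.arctan2(v[1],v[0])),12**.5*e[0]**.5)
E
python3 hd.py|sed '1,/----/d'
```

```text
[312 230  10  20  93] [316.6344086  239.35483871] rect ((529.2477416992188, -206.3436737060547), (15.40339183807373, 61.29708480834961), 75.0910873413086)
mean [ 529.15574447 -206.35411826] deg 164.6020053541275 [15.27073519 61.08611242]
```

>>> {"name": "drive_tool", "arguments": {"series": [0,0,0,0,0.122,0,0,0,0,0,0,0.122,0,0,0,0,0,0,0.122,0,0,0,0,0,0,0.122,0,0,0,0,0,0,0.122,0,0,0,0,0,0,0.122,0,0]}}

```text
time: 0.6
tcp_pos: [257.2, -513.9, 238.2]
tool_rot: [-0.7, 0.096, 0.701, 0.097]
ft_force: [-0.5, -0.7, 0.1]
grip_width: 88.0
```

>>> {"name": "drive_tool", "arguments": {"series": [0,0,-0.03075,-0.015,0,0,0,0,0,-0.03075,-0.015,0,0,0,0,0,-0.03075,-0.015,0,0,0,0,0,-0.03075,-0.015,0,0,0,0,0,-0.03075,-0.015,0,0,0,0,0,-0.03075,-0.015,0,0,0,0,0,-0.03075,-0.015,0,0,0,0,0,-0.03075,-0.015,0,0,0,0,0,-0.03075,-0.015,0,0,0,0,0,-0.03075,-0.015,0,0,0,0,0,-0.03075,-0.015,0,0,0,0,0,-0.03075,-0.015,0,0,0]}}

```text
time: 1.6
tcp_pos: [529.3, -204.5, 238.4]
tool_rot: [-0.701, 0.094, 0.701, 0.095]
ft_force: [0.7, -0.9, 0.2]
grip_width: 88.2
```

```bash
python3 - <<'E'
from h import *
import pickle
im=get_image("wrist");pickle.dump(im,open("w1.pkl","wb"));save("w1",im,s=1.2)
s=get_state();M=R.from_quat(s["tool_rot"]).as_matrix();print(s["time"],s["tcp_pos"],M.round(3),np.degrees(np.arctan2(M[1,1],M[0,1])))
print(im["world_from_camera"].round(2))
E
```

```text
1.65 [ 532.3051766  -200.03605733  238.43623359] [[ 0.002 -0.262 -0.965]
 [ 0.003 -0.965  0.262]
 [-1.    -0.003 -0.001]] -105.18241604194667
[[-2.7000e-01  9.2000e-01  2.9000e-01  6.0440e+02]
 [-9.6000e-01 -2.5000e-01 -8.0000e-02 -2.2441e+02]
 [-0.0000e+00 -3.0000e-01  9.5000e-01  3.8471e+02]
 [ 0.0000e+00  0.0000e+00  0.0000e+00  1.0000e+00]]
```

View pics/w1.png

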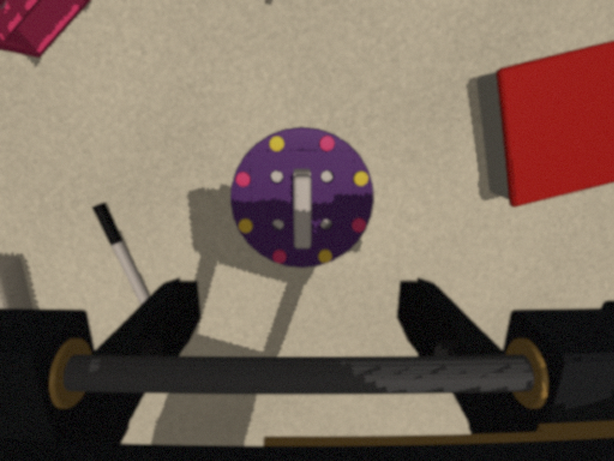

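The wrist view shows the carousel at (302,197) at 1.2x, with the handle upright in the picture at (302,212), square to the jaws. I'll measure it now.

```bash
python3 - <<'E'
from h import *
import pickle
s=get_state();print(s["time"],s["tcp_pos"],np.abs(s["joint_velocities"]).max())
im=get_image("wrist")
s=get_state();M=R.from_quat(s["tool_rot"]).as_matrix();print(s["time"],s["tcp_pos"],np.degrees(np.arctan2(M[1,1],M[0,1])))
C=cloud(im);f=im["frame"];hsv=cv2.cvtColor(f,cv2.COLOR_RGB2HSV)
roi=np.zeros(f.shape[:2],bool);roi[90:240,180:325]=1
pm=(roi&(hsv[...,0]>120)&(hsv[...,0]<150)&(hsv[...,1]>70)).astype(np.uint8)
cn=max(cv2.findContours(pm,0,2)[0],key=cv2.contourArea);hull=cv2.convexHull(cn).reshape(-1,2)
w=onplane(im,hull,56)[:,:2].astype(np.float32);print("disc",cv2.fitEllipse(w),cv2.minEnclosingCircle(w), "z",np.median(C[pm>0][:,2]))
h=(roi&(C[...,2]>88)&(C[...,2]<115)).astype(np.uint8)
n,l,st,ce=cv2.connectedComponentsWithStats(h);i=1+np.argmax(st[1:,4]);q=np.argwhere(l==i)[:,::-1]
p=onplane(im,q,100)[:,:2].astype(np.float32);print(st[i],np.median(C[l==i][:,2]),cv2.minAreaRect(p))
e=np.linalg.eigh(np.cov(p.T));v=e[1][:,1];print("mean",p.mean(0),"deg",np.degrees(np.arctan2(v[1],v[0])),12**.5*e[0]**.5)
E
```

```text
1.65 [ 532.3051766  -200.03605733  238.43623359] 0.13619152333522236
1.7 [ 530.67796507 -202.27204794  238.27708328] -105.07759554497538
disc ((531.7180786132812, -207.19427490234375), (127.4053955078125, 128.20220947265625), 45.316585540771484) ((531.5380859375, -207.2575225830078), 64.36006927490234) z 56.3850878683634
[251 148  15  61 853] 100.21413495660806 ((531.85693359375, -207.9458465576172), (13.117353439331055, 59.42400360107422), 74.9253921508789)
mean [ 532.65326 -207.85602] deg 165.06964751978734 [13.39171734 60.24673698]
```

>>> {"name": "drive_tool", "arguments": {"series": [0,0.02,0,0,0,0,0,0,0.02,0,0,0,0,0,0,0.02,0,0,0,0,0,0,0,0,0,0,0,0,0,0,0,0,0,0,0,0,0,0,0,0,0,0,0,0,0,0,0,0,0]}}

```text
time: 2.28
tcp_pos: [529.2, -207.0, 180.3]
tool_rot: [0.702, -0.095, -0.7, -0.094]
ft_force: [-0.4, 0.6, -0.4]
grip_width: 88.3
```

```bash
cat > wm.py <<'E'
from h import *
s=get_state();M=R.from_quat(s["tool_rot"]).as_matrix();print(s["time"],s["tcp_pos"],np.degrees(np.arctan2(M[1,1],M[0,1])),s["ft_force"].round(2),s["grip_width"])
im=get_image("wrist")
C=cloud(im);f=im["frame"];hsv=cv2.cvtColor(f,cv2.COLOR_RGB2HSV)
roi=np.zeros(f.shape[:2],bool);roi[60:290,150:350]=1
pm=(roi&(hsv[...,0]>120)&(hsv[...,0]<150)&(hsv[...,1]>70)).astype(np.uint8)
cn=max(cv2.findContours(pm,0,2)[0],key=cv2.contourArea);hull=cv2.convexHull(cn).reshape(-1,2)
w=onplane(im,hull,56)[:,:2].astype(np.float32);print("disc",cv2.fitEllipse(w),cv2.minEnclosingCircle(w), "z",np.median(C[pm>0][:,2]))
h=(roi&(C[...,2]>88)&(C[...,2]<115)).astype(np.uint8)
n,l,st,ce=cv2.connectedComponentsWithStats(h);i=1+np.argmax(st[1:,4]);q=np.argwhere(l==i)[:,::-1]
p=onplane(im,q,100)[:,:2].astype(np.float32);print(st[i],np.median(C[l==i][:,2]),cv2.minAreaRect(p))
e=np.linalg.eigh(np.cov(p.T));v=e[1][:,1];print("mean",p.mean(0),"deg",np.degrees(np.arctan2(v[1],v[0])),12**.5*e[0]**.5)
E
python3 wm.py
```

```text
2.2833 [ 529.21717249 -207.03108222  180.3320762 ] -105.38981379053241 [-0.37  0.6  -0.37] 88.28596697228214
disc ((531.69189453125, -207.3361053466797), (127.98574829101562, 128.4729766845703), 36.20148849487305) ((531.7192993164062, -207.29388427734375), 64.49715423583984) z 56.36617176545053
[ 240  158   19   75 1343] 100.15766640204251 ((532.2817993164062, -207.70330810546875), (13.717484474182129, 60.46076583862305), 75.11003112792969)
mean [ 533.1389  -208.09126] deg 165.06296149062482 [13.96182028 60.57233447]
```

>>> {"name": "drive_tool", "arguments": {"series": [0,0.02,0,-0.0017,0,0,0,0,0.02,0,0,0,0,0,0,0.02,0,0,0,0,0,0,0.02,0,0,0,0,0,0,0.016,0,0,0,0,0,0,0.012,0,0,0,0,0,0,0,0,0,0,0,0,0,0,0,0,0,0,0,0,0,0,0,0,0,0], "grip_force": 40}}

```text
time: 3.08
tcp_pos: [531.1, -207.2, 72.1]
tool_rot: [0.701, -0.095, -0.7, -0.094]
ft_force: [0.1, -0.1, 0.9]
grip_width: 88.3
```

>>> {"name": "drive_tool", "arguments": {"series": [1,0,0,0,0,0,0,1,0,0,0,0,0,0,1,0,0,0,0,0,0,1,0,0,0,0,0,0,1,0,0,0,0,0,0,1,0,0,0,0,0,0,1,0,0,0,0,0,0,1,0,0,0,0,0,0,1,0,0,0,0,0,0]}}

```text
time: 3.83
tcp_pos: [530.2, -206.6, 70.7]
tool_rot: [-0.701, 0.095, 0.701, 0.095]
ft_force: [0.2, 0.5, -0.4]
grip_width: 30.6
```

>>> {"name": "drive_tool", "arguments": {"series": [1,0,0,0,0,0,0,1,0,0,0,0,0,0,1,0,0,0,0,0,0,1,0,0,0,0,0,0,1,0,0,0,0,0,0,1,0,0,0,0,0,0,1,0,0,0,0,0,0]}}

```text
time: 4.42
tcp_pos: [530.2, -206.7, 70.7]
tool_rot: [0.701, -0.095, -0.701, -0.095]
ft_force: [-0.3, -1.7, -1.3]
grip_width: 13.4
```

>>> {"name": "drive_tool", "arguments": {"series": [1,-0.01,0,0,0,0,0,1,-0.015,0,0,0,0,0,1,-0.02,0,0,0,0,0,1,-0.02,0,0,0,0,0,1,-0.02,0,0,0,0,0,1,-0.02,0,0,0,0,0,1,-0.015,0,0,0,0,0,1,0,0,0,0,0,0,1,0,0,0,0,0,0,1,0,0,0,0,0,0]}}

```text
time: 5.25
tcp_pos: [529.5, -206.0, 189.6]
tool_rot: [-0.7, 0.094, 0.701, 0.095]
ft_force: [-0.2, -0.3, -3.2]
grip_width: 12.9
```

```bash
python3 - <<'E'
from h import *
s=get_state();M=R.from_quat(s["tool_rot"]).as_matrix();print(s["time"],s["tcp_pos"],np.degrees(np.arctan2(M[1,1],M[0,1])),s["ft_force"],s["ft_torque"],s["grip_width"],s["joints"])
save("w2",get_image("wrist"),s=1.2)
E
```

```text
5.25 [ 529.50260627 -206.01897426  189.58543114] -105.35940630426914 [-0.16095886 -0.33844845 -3.15751377] [ 0.06984499  0.02692673 -0.02776961] 12.85934133042575 [-5.79956957e-01  2.15262731e-01  1.66995878e+00  9.78485818e-05
  1.25835355e+00  1.25888076e+00]
```

View pics/w2.png

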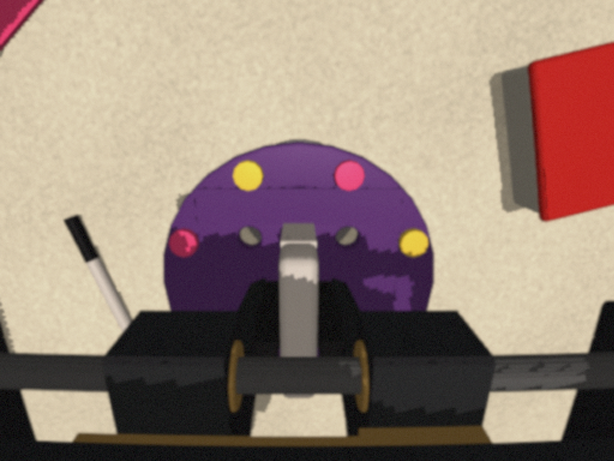

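The carousel is held level by the handle (299,290), and the weight reads about 3 N. Next I move to a viewpoint short of the mixer, turned to the estimated stud angle.

>>> {"name": "drive_tool", "arguments": {"series": [1,0,0,0,-0.115,0,0,1,0,0,0,-0.115,0,0,1,0,0,0,-0.115,0,0,1,0,0,0,-0.115,0,0,1,0,0,0,-0.114,0,0,1,0,-0.015,0.002,0,0,0,1,0,-0.025,0.0033,0,0,0,1,0,-0.035,0.0047,0,0,0,1,0,-0.035,0.0047,0,0,0,1,0,-0.035,0.0047,0,0,0,1,0,-0.035,0.0047,0,0,0,1,0,-0.035,0.0047,0,0,0]}}

```text
time: 6.3
tcp_pos: [436.2, -8.7, 189.3]
tool_rot: [-0.698, -0.108, 0.7, -0.107]
ft_force: [0.4, 0.7, -2.8]
grip_width: 13.4
```

>>> {"name": "drive_tool", "arguments": {"series": [1,0,-0.035,0.0047,0,0,0,1,0,-0.035,0.0047,0,0,0,1,0,-0.035,0.0047,0,0,0,1,0,-0.035,0.0047,0,0,0,1,0,-0.03,0.004,0,0,0,1,0,-0.02,0.0027,0,0,0,1,0,-0.008,0.001,0,0,0,1,0,0,0,0,0,0,1,0,0,0,0,0,0,1,0,0,0,0,0,0,1,0,0,0,0,0,0,1,0,0,0,0,0,0]}}

```text
time: 7.3
tcp_pos: [353.7, 169.7, 190.6]
tool_rot: [-0.699, -0.107, 0.699, -0.107]
ft_force: [0.5, 0.7, -3.0]
grip_width: 13.6
```

```bash
python3 - <<'E'
from h import *
import pickle
s=get_state();M=R.from_quat(s["tool_rot"]).as_matrix();print(s["time"],s["tcp_pos"],np.degrees(np.arctan2(M[1,1],M[0,1])),s["ft_force"],s["joints"].round(3))
im=get_image("wrist");pickle.dump(im,open("w3.pkl","wb"));save("w3",im,s=1.2)
E
```

```text
7.3 [353.65028425 169.73453529 190.61657655] -72.58432573799179 [ 0.53911513  0.65396149 -3.04742039] [ 0.143 -0.203  2.089 -0.     1.257  1.409]
```

View pics/w3.png

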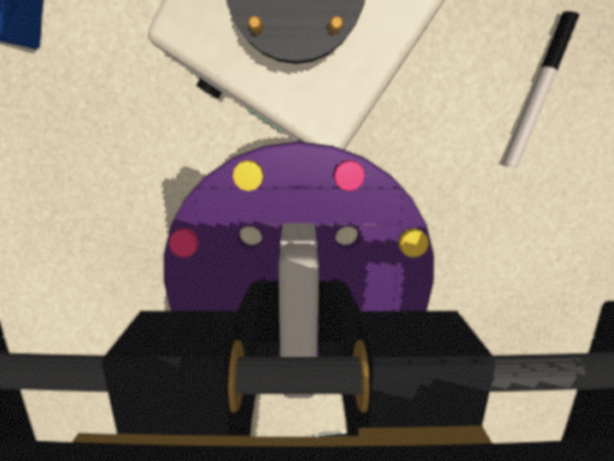

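The two near studs show at (255,22) and (336,22), level with each other, and the two front holes at (251,235) and (347,235). The angle looks right. I'll compare studs and holes in this one camera.

```bash
python3 - <<'E'
from h import *
import pickle
im=pickle.load(open("w3.pkl","rb"));f=im["frame"];hsv=cv2.cvtColor(f,cv2.COLOR_RGB2HSV);C=cloud(im)
zo=190.6-22.7
def blobs(m,mn):
    n,l,s,ce=cv2.connectedComponentsWithStats(m.astype(np.uint8));return [(s[i,4],s[i,:4],ce[i]) for i in range(1,n) if s[i,4]>=mn]
roi=np.zeros(f.shape[:2],bool);roi[0:50,190:305]=1
b=blobs(roi&(hsv[...,1]>100)&(hsv[...,2]>80),10);print(b)
roi[:]=0;roi[180:212,195:305]=1
h=blobs(roi&(hsv[...,1]<60),20);print(h)
import itertools
y=np.array([np.cos(np.radians(-72.58)),np.sin(np.radians(-72.58))]);z=np.array([y[1],-y[0]]);t=np.array([353.65,169.73])
for nm,B,pl in(("stud top",b,112),("stud mid",b,108),("hole",h,zo+8)):
    P=np.array([onplane(im,k[2],pl)[0,:2] for k in B]);
    Q=np.c_[(P-t)@y,(P-t)@z];print(nm,P.round(1).tolist(),"tool y,z",Q.round(1).tolist())
for k in b:
    u,v=k[2].round().astype(int);print(C[max(v-3,0):v+4,u-3:u+4,2].round(0))
E
```

```text
[(np.int32(145), array([207,  13,  12,  15], dtype=int32), array([212.59310345,  19.88965517])), (np.int32(143), array([274,  13,  12,  16], dtype=int32), array([279.38461538,  20.08391608]))]
[(np.int32(781), array([233, 186,  32,  26], dtype=int32), array([248.40717029, 198.91165173])), (np.int32(256), array([199, 188,  20,  17], dtype=int32), array([208.453125 , 195.9296875])), (np.int32(251), array([279, 188,  20,  17], dtype=int32), array([288.40239044, 195.90438247]))]
stud top [[467.3, 230.8], [480.4, 188.7]] tool y,z [[-24.3, -126.7], [19.9, -126.6]]
stud mid [[468.0, 231.5], [481.3, 188.6]] tool y,z [[-24.7, -127.6], [20.2, -127.5]]
hole [[375.9, 177.4], [370.9, 199.0], [384.1, 156.9]] tool y,z [[-0.7, -23.5], [-22.7, -25.2], [21.4, -25.2]]
[[111. 114. 113. 113. 113. 111. 114.]
 [113. 112. 114. 112. 111. 114. 113.]
 [112. 113. 337. 112. 112. 113. 111.]
 [112. 113. 112. 113. 112. 112. 110.]
 [112. 112. 112. 112. 112. 112. 111.]
 [111. 111. 112. 112. 111. 110. 111.]
 [112. 112. 111. 111. 110. 110. 110.]]
[[110. 113. 112. 114. 112. 112. 113.]
 [111. 113. 113. 112. 113. 113. 113.]
 [111. 112. 112. 111. 113. 112. 112.]
 [111. 111. 113. 113. 111. 113. 113.]
 [110. 111. 112. 115. 112. 112. 112.]
 [111. 111. 112. 112. 113. 113. 112.]
 [109. 110. 112. 112. 110. 112. 110.]]
```

>>> {"name": "drive_tool", "arguments": {"series": [1,0,0,-0.0107,0,0,0,1,0,-0.0018,-0.02,0,0,0,1,0,0,-0.027,0,0,0,1,0,0,-0.027,0,0,0,1,0,0,-0.027,0,0,0,1,0,0,-0.02,0,0,0,1,0,0,-0.012,0,0,0,1,0,0,-0.005,0,0,0,1,0,0,0,0,0,0,1,0,0,0,0,0,0,1,0,0,0,0,0,0,1,0,0,0,0,0,0]}}

```text
time: 8.35
tcp_pos: [493.7, 216.9, 190.7]
tool_rot: [-0.699, -0.108, 0.699, -0.108]
ft_force: [-0.1, 0.2, -3.1]
grip_width: 13.0
```

>>> {"name": "drive_tool", "arguments": {"series": [1,0.008,0,0,0,0,0,1,0.01,0,0,0,0,0,1,0.01,0,0,0,0,0,1,0.005,0,0,0,0,0,1,0,0,0,0,0,0,1,0,0,0,0,0,0,1,0,0,0,0,0,0]}}

```text
time: 8.93
tcp_pos: [494.6, 217.1, 157.8]
tool_rot: [0.699, 0.108, -0.699, 0.108]
ft_force: [-0.3, -0.2, -3.4]
grip_width: 13.5
```

```bash
cat > st.py <<'E'
from h import *
s=get_state();M=R.from_quat(s["tool_rot"]).as_matrix();print(s["time"],s["tcp_pos"].round(2),np.degrees(np.arctan2(M[1,1],M[0,1])).round(2),s["ft_force"].round(2),s["ft_torque"].round(3),s["grip_width"].round(1),M[:,0].round(4))
E
python3 st.py; python3 - <<'E'
from h import *
a=get_image("side");save("s4",a,crop=(110,90,290,225),s=4)
E
```

```text
Traceback (most recent call last):
  File "st.py", line 2, in <module>
    s=get_state();M=R.from_quat(s["tool_rot"]).as_matrix();print(s["time"],s["tcp_pos"].round(2),np.degrees(np.arctan2(M[1,1],M[0,1])).round(2),s["ft_force"].round(2),s["ft_torque"].round(3),s["grip_width"].round(1),M[:,0].round(4))
                                                                                                                                                                                               ^^^^^^^^^^^^^^^^^^^^^
AttributeError: 'float' object has no attribute 'round'
```

View pics/s4.png

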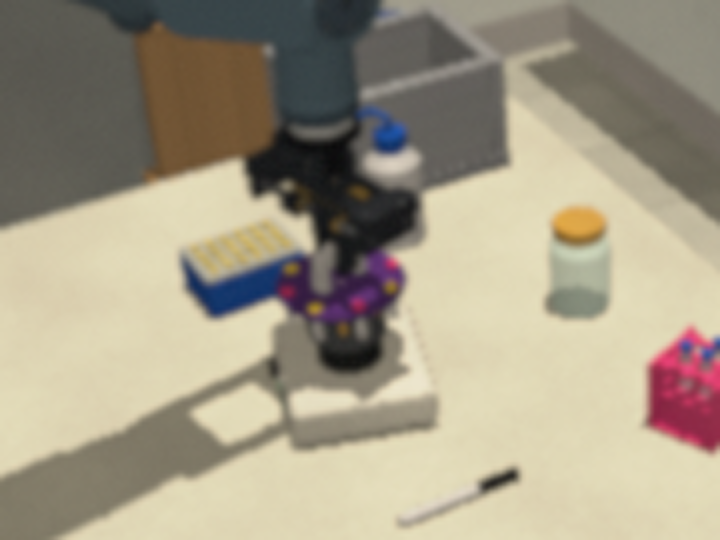

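Side view: the carousel hangs level at (342,290), concentric over the drive head at (350,345). Starting the slow descent over the spindle.

>>> {"name": "drive_tool", "arguments": {"series": [1,0,0.0006,0,0,0,0,1,0.003,0,0,0,0,0,1,0.003,0,0,0,0,0,1,0.003,0,0,0,0,0,1,0.002,0,0,0,0,0,1,0,0,0,0,0,0,1,0,0,0,0,0,0]}}

```text
time: 9.57
tcp_pos: [494.4, 216.5, 146.4]
tool_rot: [-0.699, -0.108, 0.699, -0.108]
ft_force: [0.2, -0.1, -2.9]
grip_width: 13.4
```

```bash
sed -i 's/s\["grip_width"\].round(1)/round(s["grip_width"],1)/' st.py; python3 st.py
```

```text
9.5667 [494.42 216.46 146.42] -72.48 [ 0.19 -0.09 -2.85] [ 0.001 -0.002 -0.002] 13.4 [-6.e-04 -1.e-04 -1.e+00]
```

Bore bottom is at about 123.7 mm, below the spindle tip, with no contact force. Continuing down to just above the stud tips (TCP about 136).

>>> {"name": "drive_tool", "arguments": {"series": [1,0.002,0,0,0,0,0,1,0.002,0,0,0,0,0,1,0.002,0,0,0,0,0,1,0.002,0,0,0,0,0,1,0,0,0,0,0,0,1,0,0,0,0,0,0]}}

```text
time: 10.07
tcp_pos: [494.6, 216.5, 138.6]
tool_rot: [-0.699, -0.108, 0.699, -0.108]
ft_force: [0.8, -1.1, -2.7]
grip_width: 13.5
```

```bash
python3 st.py
```

```text
10.0667 [494.55 216.46 138.56] -72.48 [ 0.78 -1.07 -2.74] [ 0.007 -0.007 -0.003] 13.5 [-2.e-04 -1.e-04 -1.e+00]
```

>>> {"name": "drive_tool", "arguments": {"series": [1,0.001,0.0004,-0.0001,0,0,0,1,0.001,0,0,0,0,0,1,0.001,0,0,0,0,0,1,0.001,0,0,0,0,0,1,0.001,0,0,0,0,0,1,0,0,0,0,0,0]}}

```text
time: 10.57
tcp_pos: [494.6, 216.1, 133.4]
tool_rot: [-0.699, -0.108, 0.699, -0.108]
ft_force: [-0.8, -0.9, -3.2]
grip_width: 13.3
```

```bash
python3 st.py
```

```text
10.5667 [494.64 216.1  133.43] -72.48 [-0.83 -0.88 -3.19] [ 0.046  0.044 -0.017] 13.3 [-5.e-04 -1.e-04 -1.e+00]
```

>>> {"name": "drive_tool", "arguments": {"series": [1,0.001,0.0002,0.0001,0,0,0,1,0.001,0,0,0,0,0,1,0.001,0,0,0,0,0,1,0,0,0,0,0,0]}}

```text
time: 10.9
tcp_pos: [494.6, 215.9, 130.4]
tool_rot: [-0.699, -0.108, 0.699, -0.108]
ft_force: [0.6, 0.1, -3.3]
grip_width: 13.5
```

```bash
python3 st.py
```

```text
10.9 [494.6  215.9  130.45] -72.48 [ 0.58  0.15 -3.28] [-0.001  0.008 -0.   ] 13.5 [-4.e-04 -1.e-04 -1.e+00]
```

The carousel is 4 mm below the stud tips with no load, so the studs are in the holes. Carrying on towards home, TCP about 122.7.

>>> {"name": "drive_tool", "arguments": {"series": [1,0.001,0,0,0,0,0,1,0.001,0,0,0,0,0,1,0.001,0,0,0,0,0,1,0.001,0,0,0,0,0,1,0.001,0,0,0,0,0,1,0,0,0,0,0,0]}}

```text
time: 11.4
tcp_pos: [494.6, 215.9, 125.4]
tool_rot: [-0.699, -0.108, 0.699, -0.108]
ft_force: [-0.3, -0.2, -3.0]
grip_width: 13.4
```

```bash
python3 st.py
```

```text
11.4 [494.6  215.92 125.44] -72.48 [-0.33 -0.18 -2.97] [0.066 0.014 0.01 ] 13.4 [-4.e-04 -1.e-04 -1.e+00]
```

>>> {"name": "drive_tool", "arguments": {"series": [1,0.001,0,0,0,0,0,1,0.001,0,0,0,0,0,1,0.0005,0,0,0,0,0,1,0,0,0,0,0,0]}}

```text
time: 11.73
tcp_pos: [494.7, 215.9, 123.1]
tool_rot: [-0.699, -0.108, 0.699, -0.108]
ft_force: [-1.5, 0.2, -2.8]
grip_width: 13.4
```

```bash
python3 st.py
```

```text
11.7333 [494.67 215.91 123.06] -72.48 [-1.48  0.16 -2.76] [0.013 0.041 0.029] 13.4 [-3.e-04 -0.e+00 -1.e+00]
```

>>> {"name": "drive_tool", "arguments": {"series": [1,0.0005,0,0,0,0,0,1,0.0005,0,0,0,0,0,1,0,0,0,0,0,0]}}

```text
time: 11.98
tcp_pos: [495.0, 216.0, 122.7]
tool_rot: [0.699, 0.108, -0.699, 0.108]
ft_force: [-1.7, -1.1, 1.4]
grip_width: 13.4
```

```bash
python3 st.py
```

```text
11.9833 [494.96 215.98 122.65] -72.48 [-1.67 -1.14  1.42] [-0.032  0.296 -0.007] 13.4 [ 4.e-04  1.e-04 -1.e+00]
```

Firm contact of about 4.4 N at TCP 122.65, which is the predicted home height. Releasing.

>>> {"name": "drive_tool", "arguments": {"series": [0,0,0,0,0,0,0,0,0,0,0,0,0,0,0,0,0,0,0,0,0,0,0,0,0,0,0,0,0,0,0,0,0,0,0,0,0,0,0,0,0,0,0,0,0,0,0,0,0,0,0,0,0,0,0,0,0,0,0,0,0,0,0,0,0,0,0,0,0,0]}}

```text
time: 12.82
tcp_pos: [494.8, 215.9, 122.2]
tool_rot: [-0.699, -0.108, 0.699, -0.108]
ft_force: [0.7, 0.0, 0.1]
grip_width: 78.3
```

>>> {"name": "drive_tool", "arguments": {"series": [0,-0.005,0,0,0,0,0,0,-0.01,0,0,0,0,0,0,-0.02,0,0,0,0,0,0,-0.02,0,0,0,0,0,0,-0.02,0,0,0,0,0,0,-0.02,0,0,0,0,0,0,-0.015,0,0,0,0,0,0,-0.01,0,0,0,0,0,0,0,0,0,0,0,0,0,0,0,0,0,0,0]}}

```text
time: 13.65
tcp_pos: [495.0, 216.0, 242.7]
tool_rot: [0.699, 0.108, -0.698, 0.108]
ft_force: [0.3, 0.6, -0.3]
grip_width: 87.7
```

```bash
python3 st.py; python3 - <<'E'
from h import *
im=get_image("wrist");save("w5",im,s=1.2)
C=cloud(im);f=im["frame"];hsv=cv2.cvtColor(f,cv2.COLOR_RGB2HSV)
pm=(hsv[...,0]>120)&(hsv[...,0]<150)&(hsv[...,1]>70)&(abs(C[...,2]-108)<12)
P=C[pm];P=P[abs(P[:,2]-np.median(P[:,2]))<4];A=np.c_[P[:,:2]-P[:,:2].mean(0),np.ones(len(P))]
k=np.linalg.lstsq(A,P[:,2],rcond=None)[0];print("disc top z",k[2],"tilt",np.hypot(k[0],k[1]),len(P))
cn=max(cv2.findContours(pm.astype(np.uint8),0,2)[0],key=cv2.contourArea)
w=onplane(im,cv2.convexHull(cn).reshape(-1,2),108)[:,:2].astype(np.float32);print(cv2.minEnclosingCircle(w))
E
```

```text
13.65 [494.96 215.98 242.73] -72.47 [ 0.35  0.63 -0.27] [-0.023  0.037  0.037] 87.7 [ 1.2e-03  2.0e-04 -1.0e+00]
disc top z 108.33128355907276 tilt 0.0013133092062699069 10389
((496.3369445800781, 217.46002197265625), 64.481689453125)
```

View pics/w5.png

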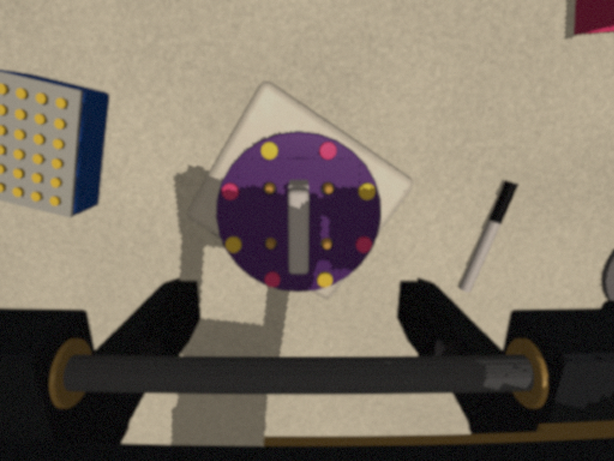

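Brass studs show in all four holes, at (269,188), (328,188), (271,243) and (327,243). The disc top is at 108.3 mm (108 expected), it is level, and the gripper is clear. Handing in.

```bash
python3 -c "
from workcell import *
print(finish_job())"
```

```text
the job is handed in; nothing more can be done
None
```

The carousel is fully home on the mixer, let go, and the job is handed in at about 14 s of the 69 s allowed. I gripped the handle, lifted straight up and turned it about 33° to the stud angle seen in the camera. I then lowered it in small steps over the spindle and studs; no turning search was needed.

Last checks:
- **Seating:** brass studs show in all four holes. The disc top measures 108.3 mm against 108 mm expected, and the tilt is about 0.001 rad.
- **Force:** the carousel slid past the studs with almost no load. I saw about 4.4 N of downward push when it reached the head.
- **Release:** the fingers are open 88 mm and the tool is 120 mm above its release height, reading about 0 N.
- **Bystanders:** I did not re-measure them, but the arm went nowhere near them.
- **Disagreement:** the wrist camera put the disc centre 1–2 mm from where I released it. That is within its 2 mm calibration, and the spindle and bore hold it closer than that.

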